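# Index the rotary table to its next hole

### The job

Press the sprung plunger on the arm of the small rotary table down with a fingertip so that its pin leaves the hole, turn the table clockwise (seen from above) to the next hole without running past it, and let the plunger spring back up so that the pin locks in that hole. Only press and push: do not grasp or lift anything, leave the three small parts lying in their nests on the table, leave the tools round it alone, and finish clear of everything.

Things in the scene. Friction and masses are not known exactly. Their poses are not given: they have to be found in the camera images.
- index_base: Fixed base of the rotary table: a grey slab 245 x 190 x 8 mm, bolted down, at a different place and yaw each time. Origin on the bench top under the turning axis, z up; its -x axis points from the turning axis to the plunger's starting position. On it stands the index sector: a flat steel arc, 8 mm thick, upper face 44 mm above the bench, 120 to 155 mm from the turning axis.
- table_axis (a point): Point on the vertical turning axis, at the table's upper face 37 mm above the bench. The table is an aluminium disc of 78 mm radius; a dark steel nut with a stud, 10 mm high, stands at its centre.
- index_table (a joint): Angle of the table in rad, 0 in the starting hole, growing clockwise seen from above; the next hole is at 0.524 (30 degrees), the one beyond at 1.047. The pin has about 0.02 rad of play in a hole. With the pin below the sector the table turns with 0.10 N m of friction (1 N at the plunger) and stays where it is left. Stops at -0.62 and 1.14.
- plunger (a joint): How far the plunger is pressed, in m: 0 up (pin through the hole, locked), 0.014 fully down. Its spring pushes up with 3 N at the top and 8 N fully down. The pin is clear of the sector from about 0.012. Released between holes it rises only until the pin rubs on the sector's underside; it springs up by itself once below a hole.
- plunger_top (a point): Centre of the flat upper face of the plunger's black mushroom head (36 mm diameter, 12 mm thick), 80 mm above the bench when up, 66 mm fully down, 100 mm from the turning axis, on a dark housing (28 mm diameter, top at 54 mm) at the end of the table's arm. It moves with plunger and table. A fingertip pressed on it carries it along by friction when moved sideways.
- pin_tip (a point): Domed tip of the 8 mm steel index pin, 35 mm farther out than the plunger head (135 mm from the axis) on a cross-bar below the sector, fixed to the plunger; when locked it stands 3.5 mm proud of the sector's upper face.
- hole_now (a point): Centre of the starting hole at the sector's upper face, 44 mm above the bench; fixed to the base. The sector has four 13 mm holes with dark steel bushings, 30 degrees apart, 135 mm from the turning axis: one counter-clockwise of the start, the starting hole, the next hole and one beyond it.
- hole_next (a point): Centre of the next hole (30 degrees clockwise of the starting hole) at the sector's upper face, 44 mm above the bench; fixed to the base.
- gear: Loose orange printed gear, 37 mm diameter, 14 mm high, lying in its nest on the table, 47 mm from the axis. Origin at the centre of its underside. Leave it.
- pulley: Loose metal pulley, 27 mm diameter, 12 mm high, lying in its nest on the table, 47 mm from the axis. Origin at the centre of its underside. Leave it.
- bearing: Loose ball bearing, 22 mm diameter, 7 mm high, lying in its nest on the table, 47 mm from the axis. Origin at the centre of its underside. Leave it.
- gear_nest (a point): Centre of the gear's nest (black ring 4 mm high) on the table's upper face; turns with the table.
- pulley_nest (a point): Centre of the pulley's nest (black ring 4 mm high) on the table's upper face; turns with the table.
- bearing_nest (a point): Centre of the bearing's nest (black ring 4 mm high) on the table's upper face; turns with the table.
- yellow_driver: Screwdriver with a yellow handle, 164 mm long, 20 mm high, lying behind the table. Origin at the centre of its underside. Leave it.
- spare_tin: Round tin with lid, 58 mm diameter, 26 mm high, right of the base. Origin at the centre of its underside. Leave it.
- jaw_block: Aluminium block with two bores, 24 x 46 x 20 mm, left of the base. Origin at the centre of its underside. Leave it.
Not all that is in view belongs to the job. What is shaped like the gear but black or turquoise is not meant.

How it is judged:
By the outcome, as a careful person would: the job done as asked, in the order asked, and still so for the second after the job is handed in, with the robot touching nothing.
It also fails if it takes over 29 s, if anything falls off the work surface, if the arm or the gripper's body presses on something with over 40 N, if the wrist force passes 120 N, or if a joint passes its speed limit or range.

### The arm

A 7-joint arm with a two-finger parallel gripper is mounted at the origin on a cart in front of the work surface, level with it; the furniture and walls round the work are solid. World frame = base frame: x ahead of the robot, y to its left, z up, the work surface at z = 0. Lengths are in m, angles in rad, forces in N, time in s.
With the tool pointing down it reaches from about 0.4 to 0.75 m from the base axis. Payload 19.5 kg.
Tool frame: the origin (TCP) lies on the mounting face of the last link; the fingertips stand 173 mm ahead of it and the grasp point (between the pads) lies 155 mm ahead of it; z points along the fingers, y is the direction in which the jaws open and shut (so a half turn about z gives the same grasp; the last joint's range is limited). The gripper opens to 85 mm and grips with 20 to 120 N. Pads are 22 mm wide; open, the fingers measure 114 mm over their backs; the gripper's body (76 mm by 85 mm) begins 54 mm behind the grasp point. The pads swing forward as they close: fully open they stand 13 mm farther back than shut.
Start: joints at [-1.325, 0.707, -0.028, 1.485, 0.022, 0.951, -0.075], TCP at [0.163, 0.551, 0.405] pointing down, gripper open.
Joint ranges: [-2.71, 2.71], [-0.32, 2.16], [-1.57, 1.52], [0, 2.45], [-1.46, 4.6], [0, 2.02], [-2.83, 2.83]. Speed limits (rad/s): [1.89, 1.89, 2.57, 2.57, 3.01, 3.01, 3.01].

### API

Orientations are given as a unit quaternion [w, x, y, z].
In Python, from plant import observe, grab_frame, finish_job gives the robot as it stands.
- The arm moves only by the tool drive_tool, never from a script. Its argument "commands" is a list of rows, each an object of numbers: "dx", "dy", "dz": the shift along the tool's x, y, z as a fraction of full scale; "ax", "ay", "az": the turn, a rotation vector about the tool's x, y, z as a fraction of full scale; "grip": the closure, from -1 (fully open) to 1 (shut). A call has 1 to 8 rows; each row shifts and turns the pose as measured when the row begins, along the tool's axes as they then stand; what a row does not reach is not made up. Full scale, the value 1, is 0.04 m for a shift and 0.12 rad for a turn. A row lasts 1/12 s, in which the tool goes at most 41.7 mm and 7.16 degrees, less where a joint would pass 70% of its speed; a pose out of reach is approached as far as the arm can. A call with a number of a shift or a turn outside -1 to 1 is refused whole. A call with a gripper value outside its range is refused whole. The fingers move at their own pace and stop on an object; the grip force is fixed at half the most. Time passes only in rows, so rows that do not move let the fingers close. It gives the time, the measured TCP pose, the force and the opening at its end, in the units of the state.
- observe(): the state, without advancing time (a new reading comes with each control period).
- grab_frame(name): name is "scene" or "top"; returns a dict with "pixels" (384x512x3 uint8, blue, green, red), "z_map" (384x512 float32, m along the optical axis (not along the pixel's ray), 0 where there is no reading), "fx", "fy", "cx", "cy" (pixels), "k1" (the pictures are not rectified: a ray, as slopes to the right and down, at radius r is drawn at 1 + k1 r^2 times it, then the intrinsics apply), "cam_to_world" (4x4, takes a point from camera to world coordinates). Camera axes: x right, y down, z forward; pixel columns grow to the right and rows downward; lengths in m; the calibration is good to about 2 mm. A picture is of the moment at which its call begins.
- finish_job(): hands the job in, once; it reports no verdict.
The state is a dict: "t": time; "joint_positions": joint angles; "dq": joint speeds; "tau": joint torques, N m; "eef_pos": TCP position; "orientation": TCP orientation; "contact_force": force on the tool from outside, world axes, zero at the start; "torque": the same for the moment, N m; "finger_gap": finger opening in m.
Only numpy, scipy, OpenCV 4.12 (cv2) and the standard library are available. Lean on these libraries where they do the work, as an engineer would, in place of code of your own. Each camera call takes 0.05 s, during which the arm holds its last target.

## Working session

There is one attempt and no reset: what is moved stays moved. The work goes in short steps, Python scripts to look and compute and a tool call to move; the robot and the scene stay as the last step left them, time stands still between calls to the robot, and variables do not carry over. Pictures are saved under pics/ and viewed, and the job is handed in when it is done.

Besides the shell and the picture viewer there is one more tool, called after "Call:" as a command line: name --argument value ..., lists and objects as JSON in quotes. drive_tool: Moves the arm, as the interface text tells. Shift numbers are shares of 0.04 m and turn numbers shares of 0.12 rad, none past 1 either way. Its arguments: {"type":"object","properties":{"commands":{"type":"array"}},"required":["commands"]}

```bash
ls; mkdir -p pics
cat > h.py <<'E'
import numpy as np, cv2
from plant import observe, grab_frame, finish_job
def ray(f,u,v):
    xd=(u-f["cx"])/f["fx"]; yd=(v-f["cy"])/f["fy"]
    x,y=xd,yd
    for _ in range(30):
        s=1+f["k1"]*(x*x+y*y); x,y=xd/s,yd/s
    return x,y
def pt(f,u,v,z=None):
    x,y=ray(f,u,v)
    d=f["z_map"][int(round(v)),int(round(u))] if z is None else z
    T=np.array(f["cam_to_world"]); return T[:3,:3]@np.array([x*d,y*d,d])+T[:3,3]
def onplane(f,u,v,h):
    x,y=ray(f,u,v); T=np.array(f["cam_to_world"]); r=T[:3,:3]@np.array([x,y,1.]); o=T[:3,3]
    return o+r*(h-o[2])/r[2]
def proj(f,p):
    T=np.array(f["cam_to_world"]); c=T[:3,:3].T@(np.array(p)-T[:3,3]); x,y=c[0]/c[2],c[1]/c[2]
    s=1+f["k1"]*(x*x+y*y); return f["fx"]*x*s+f["cx"], f["fy"]*y*s+f["cy"]
E
python3 - <<'E'
from h import *
import pickle
print(observe())
for n in("scene","top"):
    f=grab_frame(n); pickle.dump(f,open(n+"0.pkl","wb")); cv2.imwrite(f"pics/{n}0.png",f["pixels"])
    print(n,f["fx"],f["fy"],f["cx"],f["cy"],f["k1"],np.round(f["cam_to_world"],3).tolist())
E
```

```text
pics
{'t': 0.0, 'joint_positions': array([-1.32468643,  0.70711311, -0.02763042,  1.48499299,  0.0220112 ,
        0.9508989 , -0.0754965 ]), 'dq': array([ 0.00162915, -0.00020553, -0.00062935,  0.0006861 , -0.00140268,
        0.00117245, -0.00099498]), 'tau': array([-7.53116947e-04, -8.83214378e+01,  1.23457029e+00, -2.36162370e+01,
        1.69051863e-02,  6.72871640e-03, -3.10945995e-05]), 'eef_pos': array([0.16318655, 0.55128324, 0.40422285]), 'orientation': array([-6.15687677e-05,  1.43398757e-01,  9.89664837e-01, -5.51355356e-04]), 'contact_force': array([-0.65586095, -0.8334042 , -0.90849266]), 'torque': array([0.01965366, 0.04106789, 0.02386859]), 'finger_gap': 0.08531318501029753}
scene 453.0838714622611 453.0838714622611 258.8332644862538 191.4946072375572 -0.06090964925779125 [[0.533, -0.631, 0.564, 0.192], [-0.846, -0.39, 0.363, -0.103], [-0.009, -0.671, -0.742, 0.724], [0.0, 0.0, 0.0, 1.0]]
top 477.4826081048602 477.4826081048602 259.8760181838311 193.75730697189869 -0.01652878324614173 [[0.003, -0.98, 0.198, 0.457], [-1.0, -0.002, 0.005, 0.197], [-0.005, -0.198, -0.98, 1.026], [0.0, 0.0, 0.0, 1.0]]
```

View pics/scene0.png

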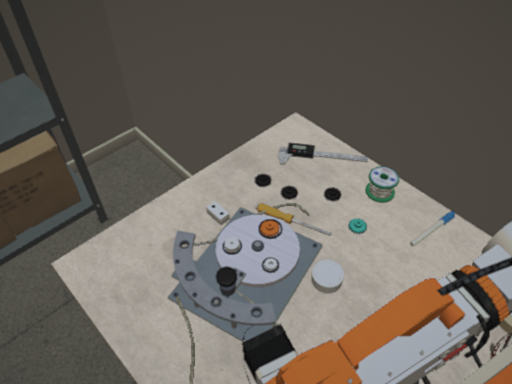

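View pics/top0.png

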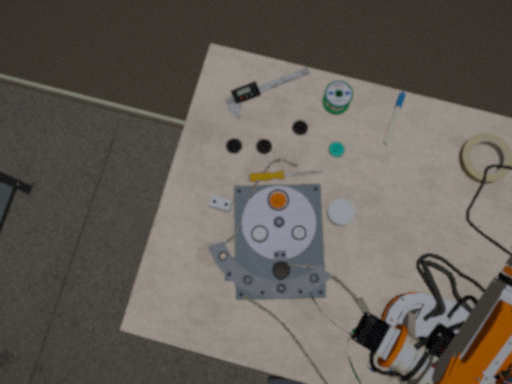

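The top view shows the disc centre at about (279,222), the plunger at (281,270), and holes at about (314,278), (281,288), (248,281) and (224,256). Clockwise is toward image left (+y). Next I'll measure these.

Run:
```python
from h import *
import pickle
for n,box in(("top",(200,170,340,310)),("scene",(160,195,335,335))):
    f=pickle.load(open(n+"0.pkl","rb")); x0,y0,x1,y1=box
    c=f["pixels"][y0:y1,x0:x1]; cv2.imwrite(f"pics/{n}_z.png",cv2.resize(c,None,fx=4 if n=="top" else 4,fy=4,interpolation=cv2.INTER_CUBIC))
f=pickle.load(open("top0.pkl","rb"))
for p in [(279,222),(281,268),(260,233),(299,233),(224,256),(248,281),(281,288),(314,278),(235,290)]: print(p,np.round(pt(f,*p),4))
g=pickle.load(open("scene0.pkl","rb"))
print("sc")
for p in [(258,245),(227,274),(227,277),(243,316)]: print(p,np.round(pt(g,*p),4))
```

```text
(279, 222) [0.5955 0.1631 0.0481]
(281, 268) [0.5    0.1608 0.0804]
(260, 233) [0.5724 0.2023 0.05  ]
(299, 233) [0.5739 0.1214 0.0384]
(224, 256) [0.5286 0.2792 0.0024]
(248, 281) [0.4761 0.2273 0.0099]
(281, 288) [0.4617 0.1598 0.0495]
(314, 278) [0.4826 0.0887 0.0071]
(235, 290) [0.4575 0.2545 0.0082]
sc
(258, 245) [0.5954 0.1598 0.0464]
(227, 274) [0.4988 0.1588 0.0805]
(227, 277) [0.4939 0.1553 0.081 ]
(243, 316) [0.4646 0.1061 0.0439]
```

View pics/top_z.png

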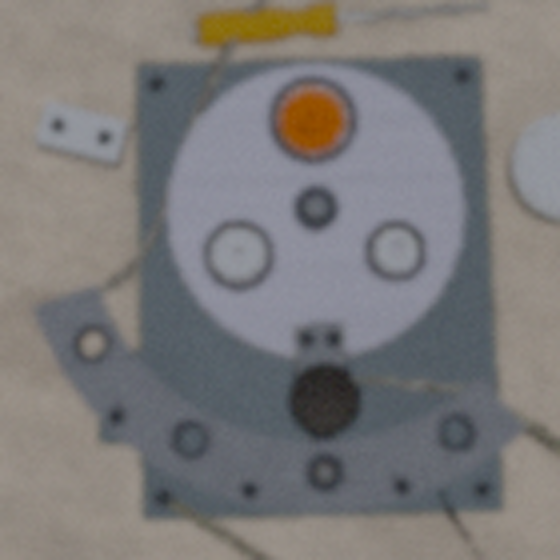

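View pics/scene_z.png

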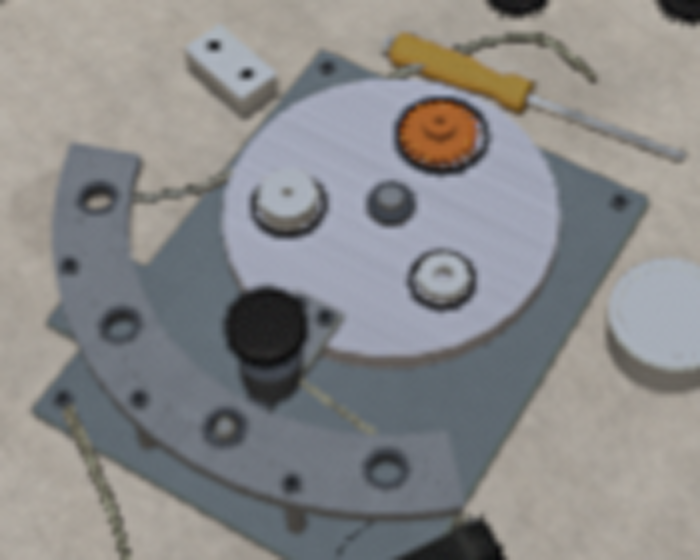

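Run:
```python
from h import *
import pickle
from scipy.optimize import least_squares
H={"top":[(457,432),(324,472),(190,440),(92,343)],"scene":[(386,468),(225,428),(121,325),(98,198)]}
O={"top":(200,170),"scene":(160,195)}
HD={"top":(325,399),"scene":(266,315)}
for n in H:
    f=pickle.load(open(n+"0.pkl","rb")); c=lambda p:((p[0]+.5)/4-.5+O[n][0],(p[1]+.5)/4-.5+O[n][1])
    P=np.array([onplane(f,*c(p),.044)[:2] for p in H[n]])
    def res(q):
        # start dir angle q2 ; clockwise = decreasing angle
        a=q[2]-np.radians(np.array([-30,0,30,60])); return (np.c_[q[0]+.135*np.cos(a),q[1]+.135*np.sin(a)]-P).ravel()
    s=least_squares(res,[.595,.163,np.pi]); q=s.x
    print(n,q,np.degrees(q[2]),"res mm",np.round(s.fun*1e3,1))
    d=lambda a:np.round([q[0]+.1*np.cos(a),q[1]+.1*np.sin(a)],4)
    print(" plunger",d(q[2]),"next",d(q[2]-np.pi/6),"head measured",onplane(f,*c(HD[n]),.08))
    m=f["z_map"]; u,v=map(int,c(HD[n])); print(" head z",np.round([pt(f,u+i,v+j)[2] for i in(-4,0,4) for j in (-3,0,3)],4))
```

```text
top [0.5973382  0.16376182 3.16885703] 181.5621337010737 res mm [-0.2  0.2 -0.  -0.3  0.5 -0.1 -0.3  0.1]
 plunger [0.4974 0.161 ] next [0.5094 0.2114] head measured [0.49736005 0.16102877 0.08      ]
 head z [0.0811 0.0812 0.0804 0.0793 0.0781 0.0792 0.082  0.0825 0.0821]
scene [0.5973864  0.16234286 3.1690236 ] 181.5716772900148 res mm [-0.1 -0.4  0.1 -0.1 -0.   0.3  0.1  0.3]
 plunger [0.4974 0.1596] next [0.5094 0.2099] head measured [0.4992438  0.16089388 0.08      ]
 head z [0.0812 0.08   0.0789 0.0781 0.0791 0.0784 0.0805 0.079  0.0786]
```

Run:
```python
from h import *
import pickle
for n,L in(("top",[(370,332),(385,345),(400,320),(460,340),(490,320),(420,300),(340,200),(485,155),(280,378)]),("scene",[(268,352),(330,360),(420,320),(480,290),(328,275)])):
    f=pickle.load(open(n+"0.pkl","rb")); print(n)
    for p in L: print(p,np.round(pt(f,*p),3), f["z_map"][p[1],p[0]])
```

```text
top
(370, 332) [0.389 0.017 0.198] 0.79724455
(385, 345) [ 0.368 -0.007  0.2  ] 0.790669
(400, 320) [ 0.4   -0.076  0.049] 0.9453274
(460, 340) [ 0.388 -0.083  0.322] 0.67503875
(490, 320) [ 0.419 -0.104  0.375] 0.6287633
(420, 300) [ 0.438 -0.119  0.046] 0.9557312
(340, 200) [0.646 0.032 0.027] 1.0160168
(485, 155) [ 0.754 -0.3   -0.001] 1.0633717
(280, 378) [ 0.17   0.138 -0.654] 1.5893519
scene
(268, 352) [0.38  0.008 0.198] 0.5364288
(330, 360) [ 0.348 -0.072  0.346] 0.3795726
(420, 320) [ 0.4   -0.123  0.386] 0.3609574
(480, 290) [ 0.457 -0.158  0.381] 0.38334435
(328, 275) [0.619 0.027 0.025] 0.8064515
```

Run:
```python
from h import *
import pickle
f=pickle.load(open("scene0.pkl","rb")); cv2.imwrite("pics/s_arm.png",cv2.resize(f["pixels"][220:384,230:512],None,fx=2.7,fy=2.7,interpolation=cv2.INTER_CUBIC))
f=pickle.load(open("top0.pkl","rb")); cv2.imwrite("pics/t_arm.png",cv2.resize(f["pixels"][230:384,330:512],None,fx=3.5,fy=3.5,interpolation=cv2.INTER_CUBIC))
```

```text
(no output)
```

View pics/s_arm.png

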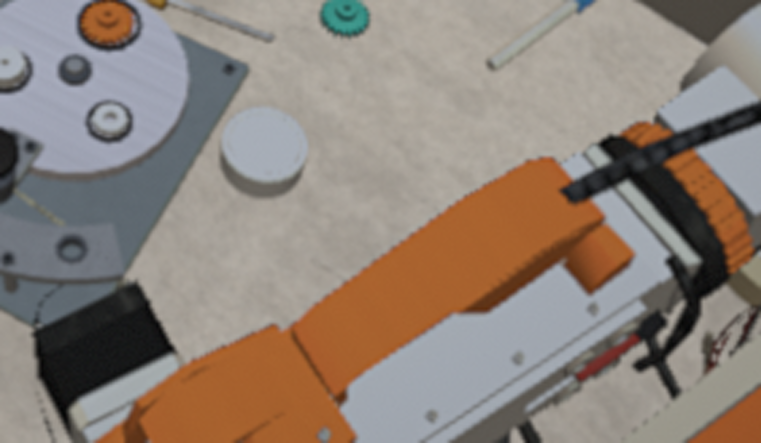

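View pics/t_arm.png

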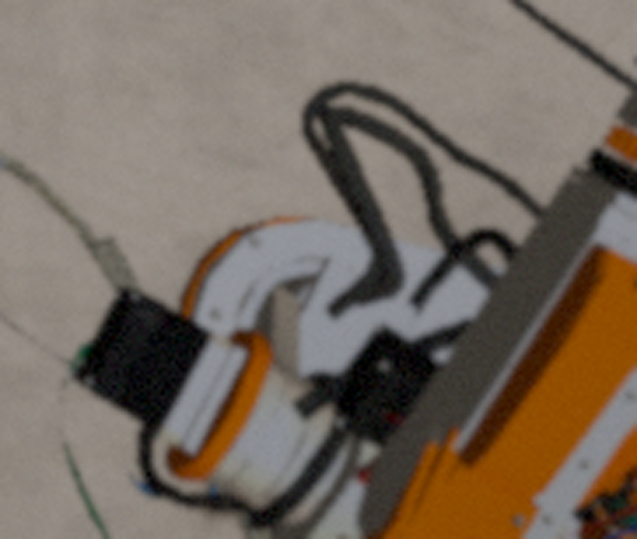

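The orange arm is a second, parked robot, with a black box at about (0.38, 0.01, 0.20). My own arm is out of view. The plunger is at about (0.4975, 0.1605), and my path keeps clear of the parked robot.

Call:
drive_tool --commands '[{"dx": -0.4, "dy": -0.26, "grip": 1}, {"dx": -0.8, "dy": -0.52, "grip": 1}, {"dx": -0.8, "dy": -0.52, "grip": 1}, {"dx": -0.8, "dy": -0.52, "grip": 1}, {"dx": -0.8, "dy": -0.52, "grip": 1}, {"dx": -0.8, "dy": -0.52, "grip": 1}, {"dx": -0.8, "dy": -0.52, "grip": 1}]'

```text
invalid input at $.commands[0]: expected keys dx, dy, dz, ax, ay, az, grip
```

Call:
drive_tool --commands '[{"dx": -0.4, "dy": -0.26, "dz": 0, "ax": 0, "ay": 0, "az": 0, "grip": 1}, {"dx": -0.8, "dy": -0.52, "dz": 0, "ax": 0, "ay": 0, "az": 0, "grip": 1}, {"dx": -0.8, "dy": -0.52, "dz": 0, "ax": 0, "ay": 0, "az": 0, "grip": 1}, {"dx": -0.8, "dy": -0.52, "dz": 0, "ax": 0, "ay": 0, "az": 0, "grip": 1}, {"dx": -0.8, "dy": -0.52, "dz": 0, "ax": 0, "ay": 0, "az": 0, "grip": 1}, {"dx": -0.8, "dy": -0.52, "dz": 0, "ax": 0, "ay": 0, "az": 0, "grip": 1}]'

```text
t: 0.6
eef_pos: [0.2982, 0.3905, 0.4016]
orientation: [-0.002, 0.137, 0.991, -0.001]
contact_force: [0.7, 0.7, 0.5]
finger_gap: 0.0123
```

```bash
cat >> h.py <<'E'
from scipy.spatial.transform import Rotation as R
def need(target):
    s=observe(); q=s["orientation"]; r=R.from_quat([q[1],q[2],q[3],q[0]])
    tip=s["eef_pos"]+r.apply([0,0,.173]); d=r.inv().apply(np.array(target)-tip)
    down=r.inv().apply([0,0,-1]); 
    # tilt correction (tool frame) z->down
    tilt=np.cross([0,0,1],down)
    print("t",round(s["t"],3),"tip",np.round(tip,4),"F",np.round(s["contact_force"],1),"gap",round(s["finger_gap"],4)); print(" need units",np.round(d/.04,3),"mm",np.round(d*1e3,1),"tilt units",np.round(tilt/.12,3)); print(" axes x,y",np.round(r.as_matrix()[:,:2].T,3).tolist())
E
python3 -c "
from h import *
need([.4975,.1605,.20])"
```

```text
t 0.6 tip [0.2974 0.3903 0.2286] F [0.7 0.7 0.5] gap 0.0123
 need units [-6.375 -4.17   0.7  ] mm [-255.  -166.8   28. ] tilt units [-0.022 -0.034  0.   ]
 axes x,y [[-0.962, 0.271, 0.004], [0.271, 0.962, -0.003]]
```

Call:
drive_tool --commands '[{"dx": -0.8, "dy": -0.52, "dz": 0.05, "ax": 0, "ay": -0.03, "az": 0, "grip": 1}, {"dx": -0.8, "dy": -0.52, "dz": 0.05, "ax": 0, "ay": 0, "az": 0, "grip": 1}, {"dx": -0.8, "dy": -0.52, "dz": 0.1, "ax": 0, "ay": 0, "az": 0, "grip": 1}, {"dx": -0.8, "dy": -0.52, "dz": 0.1, "ax": 0, "ay": 0, "az": 0, "grip": 1}, {"dx": -0.8, "dy": -0.52, "dz": 0.1, "ax": 0, "ay": 0, "az": 0, "grip": 1}, {"dx": -0.8, "dy": -0.52, "dz": 0.1, "ax": 0, "ay": 0, "az": 0, "grip": 1}, {"dx": -0.8, "dy": -0.52, "dz": 0.1, "ax": 0, "ay": 0, "az": 0, "grip": 1}, {"dx": -0.6, "dy": -0.4, "dz": 0, "ax": 0, "ay": 0, "az": 0, "grip": 1}]'

```text
t: 1.27
eef_pos: [0.5011, 0.1529, 0.3762]
orientation: [-0.001, 0.137, 0.991, -0.002]
contact_force: [0.4, -0.4, -0.1]
finger_gap: 0.0002
```

Run:
```python
from h import *
import pickle
need([.4975,.1605,.10])
for n in("scene","top"):
    f=grab_frame(n); pickle.dump(f,open(n+"1.pkl","wb")); cv2.imwrite(f"pics/{n}1.png",f["pixels"])
```

```text
t 1.267 tip [0.5007 0.1523 0.2032] F [ 0.4 -0.4 -0.1] gap 0.0002
 need units [0.13  0.185 2.578] mm [  5.2   7.4 103.1] tilt units [-0.034 -0.009  0.   ]
 axes x,y [[-0.962, 0.272, 0.001], [0.272, 0.962, -0.004]]
```

View pics/scene1.png

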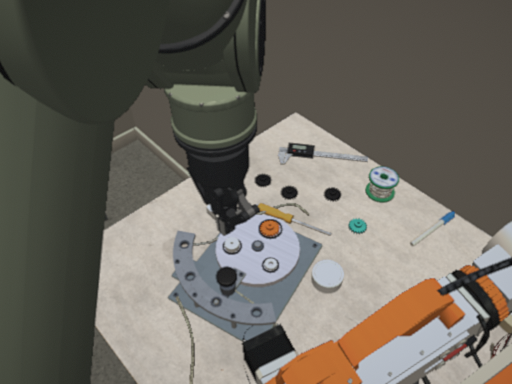

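View pics/top1.png

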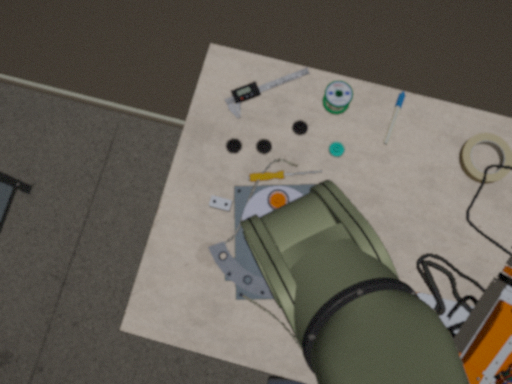

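Run:
```python
from h import *
import pickle
f=pickle.load(open("scene1.pkl","rb")); print(proj(f,[.5007,.1523,.2032]))
cv2.imwrite("pics/s1z.png",cv2.resize(f["pixels"][150:340,150:330],None,fx=3,fy=3,interpolation=cv2.INTER_CUBIC))
g=pickle.load(open("top1.pkl","rb"))
for p in[(300,300),(320,350),(380,340),(400,300),(440,360)]:print(p,np.round(pt(g,*p),3))
```

```text
(np.float64(226.16996634303197), np.float64(229.68976340600318))
(300, 300) [0.449 0.165 0.61 ]
(320, 350) [0.414 0.155 0.662]
(380, 340) [0.423 0.116 0.682]
(400, 300) [0.45  0.093 0.656]
(440, 360) [0.413 0.082 0.702]
```

View pics/s1z.png

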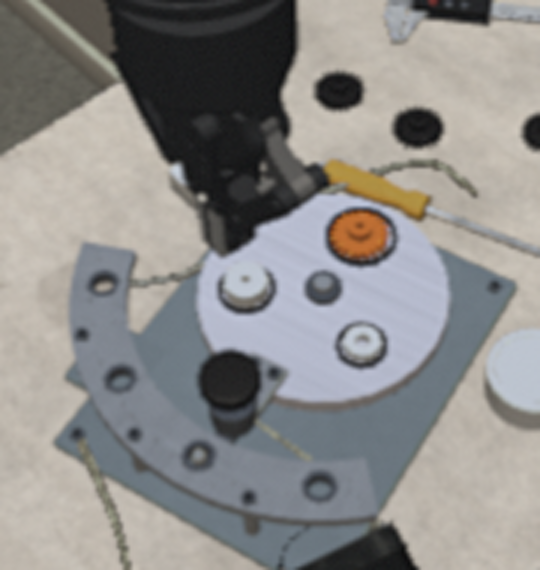

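Call:
drive_tool --commands '[{"dx": 0.13, "dy": 0.1, "dz": 0.4, "ax": -0.035, "ay": -0.01, "az": 0, "grip": 1}, {"dx": 0, "dy": 0, "dz": 0.8, "ax": 0, "ay": 0, "az": 0, "grip": 1}, {"dx": 0, "dy": 0, "dz": 0.8, "ax": 0, "ay": 0, "az": 0, "grip": 1}, {"dx": 0, "dy": 0, "dz": 0.5, "ax": 0, "ay": 0, "az": 0, "grip": 1}, {"dx": 0, "dy": 0, "dz": 0, "ax": 0, "ay": 0, "az": 0, "grip": 1}]'

```text
t: 1.78
eef_pos: [0.4985, 0.1559, 0.2731]
orientation: [0.002, 0.141, 0.99, 0.001]
contact_force: [-0.9, 0.6, -0.5]
finger_gap: 0.0003
```

Run:
```python
from h import *
need([.4975,.1605,.08])
```

```text
t 1.783 tip [0.4991 0.156  0.1001] F [-0.9  0.6 -0.5] gap 0.0003
 need units [0.072 0.095 0.502] mm [ 2.9  3.8 20.1] tilt units [ 0.015  0.025 -0.   ]
 axes x,y [[-0.96, 0.28, -0.003], [0.28, 0.96, 0.002]]
```

Call:
drive_tool --commands '[{"dx": 0.07, "dy": 0.1, "dz": 0.1, "ax": 0.015, "ay": 0.02, "az": 0, "grip": 1}, {"dx": 0, "dy": 0, "dz": 0.15, "ax": 0, "ay": 0, "az": 0, "grip": 1}, {"dx": 0, "dy": 0, "dz": 0, "ax": 0, "ay": 0, "az": 0, "grip": 1}]'

```text
t: 2.03
eef_pos: [0.4968, 0.1616, 0.2638]
orientation: [0.0, 0.141, 0.99, -0.0]
contact_force: [0.3, -0.4, -0.4]
finger_gap: -0.0001
```

Run:
```python
from h import *
import pickle
need([.4975,.1605,.08])
f=grab_frame("scene");pickle.dump(f,open("scene2.pkl","wb"))
cv2.imwrite("pics/s2z.png",cv2.resize(f["pixels"][150:340,150:330],None,fx=3,fy=3,interpolation=cv2.INTER_CUBIC))
```

```text
t 2.033 tip [0.4969 0.1616 0.0908] F [ 0.3 -0.4 -0.4] gap -0.0001
 need units [-0.022 -0.022  0.269] mm [-0.9 -0.9 10.8] tilt units [-0.     0.002  0.   ]
 axes x,y [[-0.96, 0.279, -0.0], [0.279, 0.96, -0.0]]
```

View pics/s2z.png

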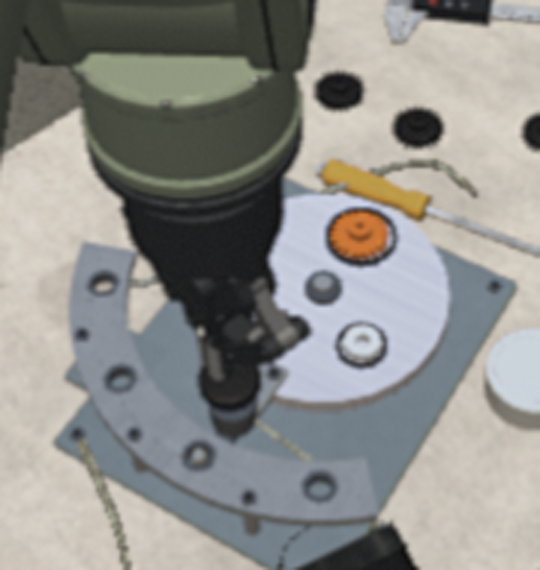

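Call:
drive_tool --commands '[{"dx": 0, "dy": 0, "dz": 0.2, "ax": 0, "ay": 0, "az": 0, "grip": 1}, {"dx": 0, "dy": 0, "dz": 0.15, "ax": 0, "ay": 0, "az": 0, "grip": 1}, {"dx": 0, "dy": 0, "dz": 0, "ax": 0, "ay": 0, "az": 0, "grip": 1}]'

```text
t: 2.33
eef_pos: [0.4974, 0.162, 0.2512]
orientation: [0.002, 0.141, 0.99, 0.001]
contact_force: [-0.5, 0.3, 3.0]
finger_gap: -0.0001
```

Run:
```python
from h import *
need([.4975,.1605,.066])
```

```text
t 2.333 tip [0.4981 0.1623 0.0782] F [-0.5  0.3  3. ] gap -0.0001
 need units [ 0.003 -0.047  0.306] mm [ 0.1 -1.9 12.2] tilt units [ 0.023  0.03  -0.   ]
 axes x,y [[-0.96, 0.279, -0.004], [0.279, 0.96, 0.003]]
```

Call:
drive_tool --commands '[{"dx": 0, "dy": 0, "dz": 0.13, "ax": 0.02, "ay": 0.03, "az": 0, "grip": 1}, {"dx": 0, "dy": 0, "dz": 0.13, "ax": 0, "ay": 0, "az": 0, "grip": 1}, {"dx": 0, "dy": 0, "dz": 0.03, "ax": 0, "ay": 0, "az": 0, "grip": 1}]'

```text
t: 2.58
eef_pos: [0.4978, 0.1621, 0.2399]
orientation: [0.001, 0.141, 0.99, 0.001]
contact_force: [-1.6, 0.4, 7.6]
finger_gap: 0.0002
```

Run:
```python
from h import *
need([.4975,.1605,.066])
```

```text
t 2.583 tip [0.4982 0.1623 0.0669] F [-1.6  0.4  7.6] gap 0.0002
 need units [ 0.004 -0.048  0.022] mm [ 0.2 -1.9  0.9] tilt units [ 0.014  0.015 -0.   ]
 axes x,y [[-0.96, 0.279, -0.002], [0.279, 0.96, 0.002]]
```

Call:
drive_tool --commands '[{"dx": 0, "dy": 0, "dz": 0.05, "ax": 0.01, "ay": 0.01, "az": 0, "grip": 1}, {"dx": 0, "dy": 0, "dz": 0.02, "ax": 0, "ay": 0, "az": 0, "grip": 1}]'

```text
t: 2.75
eef_pos: [0.498, 0.1624, 0.239]
orientation: [0.001, 0.141, 0.99, 0.001]
contact_force: [-10.3, -1.4, 38.0]
finger_gap: 0.0001
```

Run:
```python
from h import *
import pickle
need([.4975,.1605,.066])
f=grab_frame("scene");pickle.dump(f,open("scene3.pkl","wb"))
cv2.imwrite("pics/s3z.png",cv2.resize(f["pixels"][210:340,150:280],None,fx=4,fy=4,interpolation=cv2.INTER_CUBIC))
```

```text
t 2.75 tip [0.4986 0.1626 0.066 ] F [-10.3  -1.4  38. ] gap 0.0001
 need units [ 0.01  -0.058  0.   ] mm [ 0.4 -2.3  0. ] tilt units [ 0.018  0.021 -0.   ]
 axes x,y [[-0.96, 0.279, -0.002], [0.279, 0.96, 0.002]]
```

View pics/s3z.png

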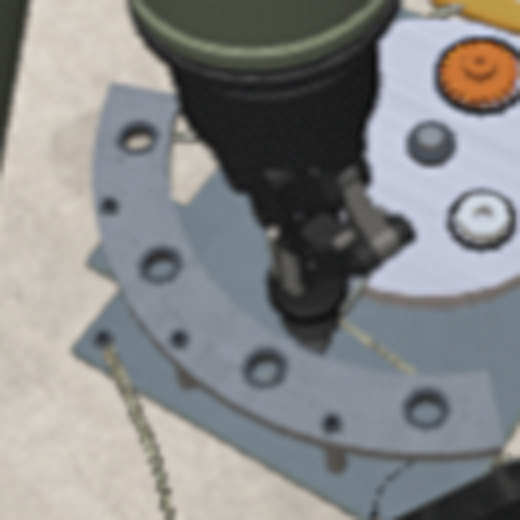

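Bottomed at z=0.066 with 38 N and the pin out of the hole. I'll ease off a little and start along the arc.

Call:
drive_tool --commands '[{"dx": 0, "dy": 0, "dz": 0.005, "ax": 0, "ay": 0, "az": 0, "grip": 1}]'

```text
t: 2.88
eef_pos: [0.4978, 0.1624, 0.2396]
orientation: [0.001, 0.141, 0.99, 0.001]
contact_force: [-3.3, -1.1, 7.6]
finger_gap: -0.0001
```

Call:
drive_tool --commands '[{"dx": 0.033, "dy": 0.125, "dz": 0.008, "ax": 0, "ay": 0, "az": 0, "grip": 1}]'

```text
t: 2.97
eef_pos: [0.4979, 0.1666, 0.2397]
orientation: [0.002, 0.142, 0.99, 0.0]
contact_force: [-0.0, -1.9, 6.7]
finger_gap: 0.0
```

```bash
cat >> h.py <<'E'
def ang():
    s=observe(); q=s["orientation"]; r=R.from_quat([q[1],q[2],q[3],q[0]]); tip=s["eef_pos"]+r.apply([0,0,.173])
    v=tip[:2]-[.5974,.163]; a=np.arctan2(v[1],v[0])%(2*np.pi); print("tip radius",round(np.hypot(*v),4),"angle deg",round(np.degrees(a),2))
E
python3 - <<'E'
from h import *
need([.5116,.2121,.066]); ang()
E
```

```text
t 2.967 tip [0.4984 0.1667 0.0667] F [-0.  -1.9  6.7] gap 0.0
 need units [0.002 1.181 0.02 ] mm [ 0.1 47.2  0.8] tilt units [ 0.012  0.024 -0.   ]
 axes x,y [[-0.96, 0.28, -0.003], [0.28, 0.96, 0.001]]
tip radius 0.099 angle deg 177.83
```

Call:
drive_tool --commands '[{"dx": 0.026, "dy": 0.126, "dz": 0.02, "ax": 0, "ay": 0.01, "az": 0, "grip": 1}, {"dx": 0.019, "dy": 0.127, "dz": 0.014, "ax": 0, "ay": 0, "az": 0, "grip": 1}, {"dx": 0.013, "dy": 0.128, "dz": 0.014, "ax": 0, "ay": 0, "az": 0, "grip": 1}]'

```text
t: 3.22
eef_pos: [0.5003, 0.1817, 0.2393]
orientation: [0.002, 0.142, 0.99, 0.0]
contact_force: [-2.5, -1.8, 17.9]
finger_gap: -0.0004
```

Run:
```python
from h import *
import pickle
need([.5116,.2121,.066]); ang()
f=grab_frame("scene");pickle.dump(f,open("scene4.pkl","wb"))
cv2.imwrite("pics/s4z.png",cv2.resize(f["pixels"][210:340,150:280],None,fx=4,fy=4,interpolation=cv2.INTER_CUBIC))
```

```text
t 3.217 tip [0.5009 0.1817 0.0663] F [-2.5 -1.8 17.9] gap -0.0004
 need units [-0.042  0.804  0.009] mm [-1.7 32.1  0.4] tilt units [ 0.012  0.029 -0.   ]
 axes x,y [[-0.959, 0.282, -0.003], [0.282, 0.959, 0.001]]
tip radius 0.0983 angle deg 169.01
```

View pics/s4z.png

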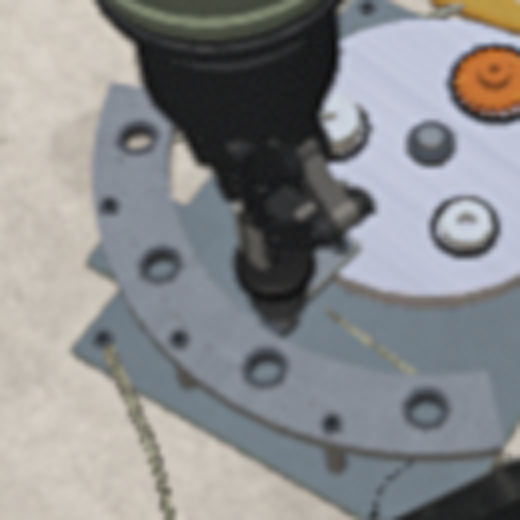

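Call:
drive_tool --commands '[{"dx": 0.01, "dy": 0.129, "dz": 0.01, "ax": 0, "ay": 0.02, "az": 0, "grip": 1}, {"dx": 0.003, "dy": 0.129, "dz": 0.012, "ax": 0, "ay": 0, "az": 0, "grip": 1}, {"dx": -0.005, "dy": 0.129, "dz": 0.012, "ax": 0, "ay": 0, "az": 0, "grip": 1}, {"dx": -0.012, "dy": 0.1, "dz": 0.012, "ax": 0, "ay": 0, "az": 0, "grip": 1}]'

```text
t: 3.6
eef_pos: [0.5067, 0.2012, 0.2394]
orientation: [0.002, 0.143, 0.99, 0.001]
contact_force: [-2.9, -1.3, 14.1]
finger_gap: -0.0003
```

Run:
```python
from h import *
import pickle
need([.5116,.2121,.066]); ang()
f=grab_frame("scene");pickle.dump(f,open("scene5.pkl","wb"))
cv2.imwrite("pics/s5z.png",cv2.resize(f["pixels"][195:325,150:310],None,fx=4,fy=4,interpolation=cv2.INTER_CUBIC))
```

```text
t 3.6 tip [0.5075 0.2015 0.0664] F [-2.9 -1.3 14.1] gap -0.0003
 need units [-0.024  0.283  0.01 ] mm [-1.  11.3  0.4] tilt units [ 0.023  0.032 -0.   ]
 axes x,y [[-0.959, 0.282, -0.004], [0.282, 0.959, 0.003]]
tip radius 0.0978 angle deg 156.82
```

View pics/s5z.png

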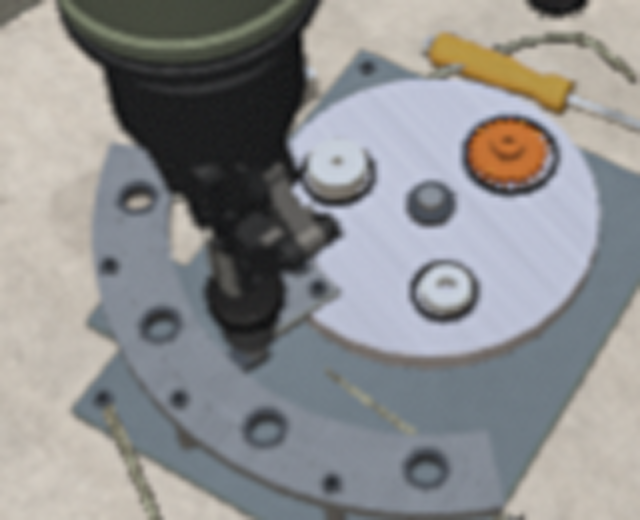

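```bash
cat >> h.py <<'E'
def cen(f,h,guess,kind):
    pass
def parts_angle(f,pix):
    out={}
    for n,(u,v,h) in pix.items():
        p=onplane(f,u,v,h); w=p[:2]-[.5974,.1625]; out[n]=(round(float(np.degrees(np.arctan2(w[1],w[0]))),2),round(float(np.hypot(*w)),4))
    return out
def rings(f,box):
    # orange blob centroid
    x0,y0,x1,y1=box; hsv=cv2.cvtColor(f["pixels"],cv2.COLOR_BGR2HSV)
    m=((hsv[...,0]>5)&(hsv[...,0]<16)&(hsv[...,1]>150)&(hsv[...,2]>90)); mm=np.zeros_like(m); mm[y0:y1,x0:x1]=m[y0:y1,x0:x1]
    v,u=np.nonzero(mm); return u.mean(),v.mean(),len(u)
E
python3 - <<'E'
from h import *
import pickle
box=(240,205,310,250)
for k,off,pul in((0,(160,195),(441.5,276)),(5,(150,195),(445,289))):
    f=pickle.load(open(f"scene{k}.pkl","rb")); u,v,n=rings(f,box); 
    pu=((pul[0]+.5)/4-.5+off[0],(pul[1]+.5)/4-.5+off[1])
    print(k,n,round(u,2),round(v,2),parts_angle(f,{"gear":(u,v,.045),"bearing":(*pu,.044)}))
E
```

```text
0 226 268.83 227.53 {'gear': (2.53, 0.0436), 'bearing': (-119.48, 0.0475)}
5 229 276.16 232.14 {'gear': (-20.31, 0.0443), 'bearing': (-140.33, 0.0489)}
```

Call:
drive_tool --commands '[{"dx": -0.012, "dy": 0.092, "dz": 0.012, "ax": 0.015, "ay": 0.02, "az": 0, "grip": 1}, {"dx": -0.016, "dy": 0.091, "dz": 0.012, "ax": 0, "ay": 0, "az": 0, "grip": 1}, {"dx": -0.02, "dy": 0.07, "dz": 0.012, "ax": 0, "ay": 0, "az": 0, "grip": 1}]'

```text
t: 3.9
eef_pos: [0.512, 0.2111, 0.2394]
orientation: [0.002, 0.143, 0.99, 0.001]
contact_force: [-3.8, -0.7, 15.0]
finger_gap: -0.0001
```

Run:
```python
from h import *
import pickle
need([.5116,.2121,.066]); ang()
f=grab_frame("scene");pickle.dump(f,open("scene6.pkl","wb"))
cv2.imwrite("pics/s6z.png",cv2.resize(f["pixels"][195:325,150:310],None,fx=4,fy=4,interpolation=cv2.INTER_CUBIC))
u,v,n=rings(f,(240,205,310,250)); print(n,parts_angle(f,{"gear":(u,v,.045)}))
```

```text
t 3.9 tip [0.5127 0.2113 0.0664] F [-3.8 -0.7 15. ] gap -0.0001
 need units [0.032 0.012 0.009] mm [1.3 0.5 0.3] tilt units [ 0.018  0.028 -0.   ]
 axes x,y [[-0.959, 0.283, -0.003], [0.283, 0.959, 0.002]]
tip radius 0.0975 angle deg 150.33
232 {'gear': (-27.08, 0.0443)}
```

View pics/s6z.png

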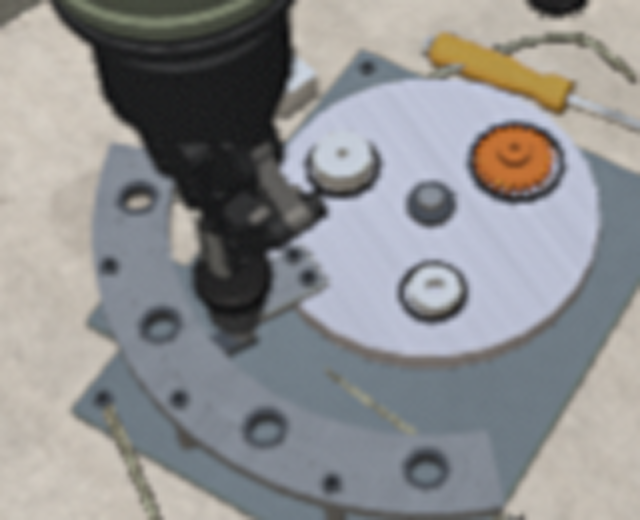

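Call:
drive_tool --commands '[{"dx": 0, "dy": 0, "dz": 0.004, "ax": 0, "ay": 0, "az": 0, "grip": 1}, {"dx": 0, "dy": 0, "dz": -0.08, "ax": 0, "ay": 0, "az": 0, "grip": 1}, {"dx": 0, "dy": 0, "dz": -0.1, "ax": 0, "ay": 0, "az": 0, "grip": 1}]'

```text
t: 4.2
eef_pos: [0.5124, 0.2118, 0.2467]
orientation: [0.002, 0.143, 0.99, 0.001]
contact_force: [-0.2, 1.9, 2.8]
finger_gap: -0.0001
```

Run:
```python
from h import *
import pickle
need([.5116,.2121,.066]); ang()
f=grab_frame("scene");pickle.dump(f,open("scene7.pkl","wb"))
cv2.imwrite("pics/s7z.png",cv2.resize(f["pixels"][195:325,150:310],None,fx=4,fy=4,interpolation=cv2.INTER_CUBIC))
u,v,n=rings(f,(240,205,310,250)); print(n,parts_angle(f,{"gear":(u,v,.045)}))
```

```text
t 4.2 tip [0.5132 0.2122 0.0737] F [-0.2  1.9  2.8] gap -0.0001
 need units [ 0.039 -0.014  0.192] mm [ 1.6 -0.5  7.7] tilt units [ 0.027  0.034 -0.   ]
 axes x,y [[-0.959, 0.282, -0.004], [0.282, 0.959, 0.003]]
tip radius 0.0975 angle deg 149.71
231 {'gear': (-27.29, 0.0444)}
```

View pics/s7z.png

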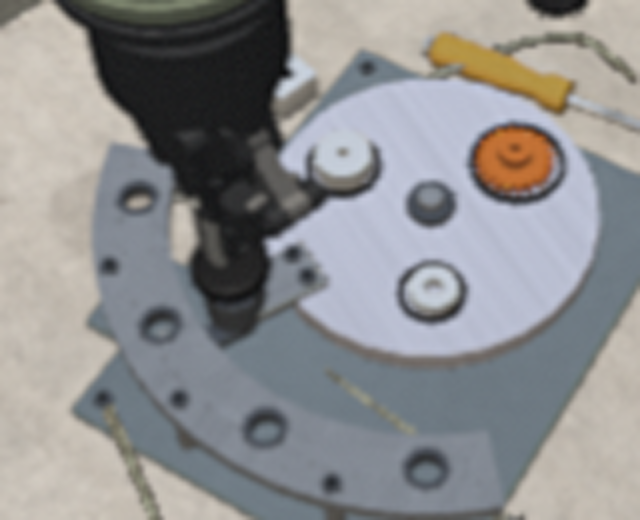

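Call:
drive_tool --commands '[{"dx": 0, "dy": 0, "dz": -0.15, "ax": 0, "ay": 0, "az": 0, "grip": 1}, {"dx": 0, "dy": 0, "dz": -0.2, "ax": 0, "ay": 0, "az": 0, "grip": 1}, {"dx": 0, "dy": 0, "dz": -0.5, "ax": 0, "ay": 0, "az": 0, "grip": 1}, {"dx": 0, "dy": 0, "dz": -0.8, "ax": 0, "ay": 0, "az": 0, "grip": 1}, {"dx": 0, "dy": 0, "dz": -0.8, "ax": 0, "ay": 0, "az": 0, "grip": 1}, {"dx": 0, "dy": 0, "dz": -0.8, "ax": 0, "ay": 0, "az": 0, "grip": 1}, {"dx": 0, "dy": 0, "dz": -0.5, "ax": 0, "ay": 0, "az": 0, "grip": 1}, {"dx": 0, "dy": 0, "dz": 0, "ax": 0, "ay": 0, "az": 0, "grip": 1}]'

```text
t: 4.92
eef_pos: [0.5107, 0.2106, 0.4069]
orientation: [0.001, 0.143, 0.99, 0.001]
contact_force: [0.3, -0.1, 0.7]
finger_gap: -0.0002
```

Run:
```python
from h import *
import pickle
need([.5116,.2121,.066]); ang()
f=grab_frame("scene");pickle.dump(f,open("scene8.pkl","wb"))
cv2.imwrite("pics/s8z.png",cv2.resize(f["pixels"][195:325,150:310],None,fx=4,fy=4,interpolation=cv2.INTER_CUBIC))
u,v,n=rings(f,(240,205,310,250)); print(n,parts_angle(f,{"gear":(u,v,.045)}))
```

```text
t 4.917 tip [0.5113 0.2108 0.2339] F [ 0.3 -0.1  0.7] gap -0.0002
 need units [0.012 0.027 4.197] mm [  0.5   1.1 167.9] tilt units [ 0.015  0.022 -0.   ]
 axes x,y [[-0.959, 0.283, -0.003], [0.283, 0.959, 0.002]]
tip radius 0.0985 angle deg 150.99
229 {'gear': (-27.68, 0.0443)}
```

View pics/s8z.png

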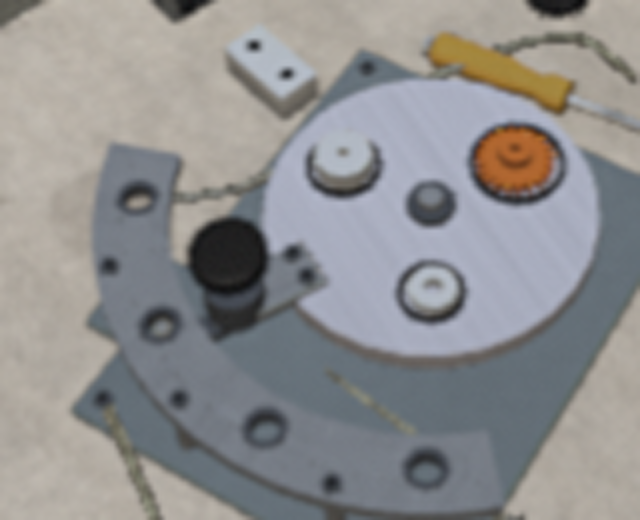

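Run:
```python
from h import *
import pickle
f=pickle.load(open("scene8.pkl","rb"));f0=pickle.load(open("scene0.pkl","rb"))
c=lambda p,o:((p[0]+.5)/4-.5+o[0],(p[1]+.5)/4-.5+o[1])
u,v=c((229,251),(150,195)); zz=[pt(f,u+i,v+j)[2] for i in range(-4,5) for j in range(-3,4)]; print("head now z",np.median(zz),onplane(f,u,v,.08), "expect .5094 .2108")
u,v=c((266,315),(160,195)); print("start z",np.median([pt(f0,u+i,v+j)[2] for i in range(-4,5) for j in range(-3,4)]))
u,v=c((161,325),(150,195)); print("hole depth z now",np.round([pt(f,u+i,v+j)[2] for j in(-1,0,1) for i in (-1,0,1,2)],4))
u,v=c((121,325),(160,195)); print("hole depth z at start",np.round([pt(f0,u+i,v+j)[2] for j in(-1,0,1) for i in (-1,0,1,2)],4))
u,v=c((225,428),(160,195)); print("start hole at start",np.round([pt(f0,u+i,v+j)[2] for j in(-1,0,1) for i in (-1,0,1,2)],4))
a=f["pixels"][262:290,178:206]; b=f["pixels"][286:314,202:230]; d=f0["pixels"][262:290,178:206]
cv2.imwrite("pics/holes8.png",cv2.resize(np.hstack([a,b,d]),None,fx=9,fy=9,interpolation=cv2.INTER_CUBIC))
```

```text
head now z 0.07916824968910241 [0.50782388 0.2067918  0.08      ] expect .5094 .2108
start z 0.0790350134511173
hole depth z now [0.0382 0.0459 0.045  0.0361 0.0457 0.0465 0.0446 0.0439 0.0444 0.0467
 0.0449 0.0459]
hole depth z at start [0.0365 0.0349 0.0371 0.0356 0.0071 0.0084 0.0087 0.0081 0.0084 0.0064
 0.0073 0.0046]
start hole at start [0.0475 0.0463 0.0478 0.0435 0.0457 0.0462 0.0457 0.0473 0.0436 0.0446
 0.0454 0.0438]
```

View pics/holes8.png

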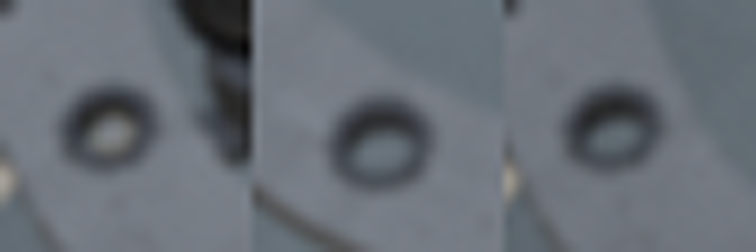

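The pin is up in the next hole: depth there is about 45 mm, against 8 mm before. The head is back to its starting height, and the starting hole is empty.

Run:
```python
from h import *
s=observe(); print(s["t"],np.abs(s["dq"]).max(),s["contact_force"])
print(finish_job())
```

```text
4.9667 0.05256681523696402 [-0.15146831  0.26915606  0.64637347]
the job is handed in; nothing more can be done
None
```

The table is locked in the next hole, 30° clockwise, and the job was handed in at 4.97 s. I pressed the plunger to its stop with the shut fingertips, carried it round on an arc, let it spring up and lifted straight off.

**Final checks that agree**
- **Plunger height:** the head reads 79.2 mm, against 79.0 mm at the start.
- **Pin:** depth in the next hole is about 45 mm, where it read about 8 mm before. The starting hole is empty in the picture.
- **Clearance:** the fingertips stand about 0.23 m above the bench, and the force readings are at noise level.
- **Surroundings:** the gear and the two other parts are still in their nests, and nothing else in the close-up view has moved.

**Disagreements and weak points**
- **Angle:** the gear's position gives about 30.2° of turn. My hand-picked pixel for the head centre lies about 4 mm short of where it should be. I put that down to the pick, since the pin reads up in the hole.
- **Force:** when the plunger bottomed, the wrist force briefly reached about 38 N through the fingertips. I eased off straight away, and it read 7 to 18 N during the turn.
- **Arm speed at hand-in:** one joint still read 0.05 rad/s when I handed in, with the arm well clear of everything.

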